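Sweep loose fitting nuts into the catch tray

TASK

Tidy up after the gas-line change: sweep the three loose brass nuts along the bench with the fingertips, in through the open side of the low steel tray, until every nut lies wholly inside it. Slide them gently, without flicking them or picking them up, and leave the vial, the jar and the wrench standing or lying where they are.

Things in the scene. Friction and masses are not known exactly. Their poses are not given: they have to be found in the camera images.
- tray: low plain steel tray, grey floor, fixed to the bench, 130 mm deep (its x) by 170 wide (its y); walls 25 mm high, 3 thick on back and both sides. The fourth side, at its x = -65 mm, is fully open and faces the nuts. Floor level with the bench: no step or lip there. Origin: centre of footprint at bench height; x axis from the open side to the back wall, z up
- nut_a: one of three identical brass hex nuts lying flat on the bench with its hole upright: 22 mm across the flats (25 mm across the corners), 16 mm tall, 14 mm hole, about 25 to 50 g, slides freely when pushed. Origin: centre of its underside; z up
- nut_b: one of three identical brass hex nuts lying flat on the bench with its hole upright: 22 mm across the flats (25 mm across the corners), 16 mm tall, 14 mm hole, about 25 to 50 g, slides freely when pushed. Origin: centre of its underside; z up
- nut_c: one of three identical brass hex nuts lying flat on the bench with its hole upright: 22 mm across the flats (25 mm across the corners), 16 mm tall, 14 mm hole, about 25 to 50 g, slides freely when pushed. Origin: centre of its underside; z up
- vial: small amber glass vial with white cap standing upright among the nuts, 23 mm diameter, 48 mm tall, 30 g, easily toppled; not to be moved. Origin: centre of its underside
- jar: closed jar standing on the bench beyond the nuts, 48 mm diameter, 55 mm tall; not to be moved. Origin: centre of its underside
- wrench: steel open-ended wrench, 180 mm long, lying flat on the bench to the right of the nuts (farther from the tray); not to be moved. Origin: middle of its length, at bench height; its x axis points along it
Mind the look-alikes: they are no part of the job. Of the things that look like the tray, take the one that is nearest to the robot's base at the start.

How it is judged:
By the outcome, as a careful person would: the job done as asked, in the order asked, and still so for the second after the job is handed in, with the robot touching nothing.
It also fails if it takes over 72 s, if anything falls off the work surface, if the arm or the gripper's body presses on something with over 40 N, if the wrist force passes 120 N, or if a joint passes its speed limit or range.

ROBOT

A 6-joint arm with a two-finger parallel gripper is mounted at the origin on the work surface. World frame = base frame: x ahead of the robot, y to its left, z up, the work surface at z = 0. Lengths are in m, angles in degrees, forces in N, time in s.
With the tool pointing down it reaches from about 0.275 to 0.75 m from the base axis. Payload 10.2 kg.
Tool frame: the origin (TCP) lies between the finger pads; the fingertips stand 19 mm ahead of it and the grasp point (between the pads) is the TCP; z points along the fingers, y is the line along which they close (so a half turn about z gives the same grasp; the last joint's range is limited). The gripper opens to 88 mm and grips with 3 to 60 N. Pads are 18 mm wide; open, the fingers measure 123 mm over their backs; the gripper's body (75 mm by 187 mm) begins 45 mm behind the grasp point.
Start: joints at [-80.81, 17.928, 85.812, -0, 76.261, -12.8], TCP at [0.197, -0.487, 0.229] pointing down, gripper open.
Joint ranges: [-168.41, 168.41], [-55.51, 124.54], [10.69, 146.95], [-70.63, 250.63], [1, 178], [-165.06, 165.06]. Speed limits (degrees/s): [136.94, 136.94, 172.46, 180, 180, 180].

INTERFACE

Orientations are given as a 3x3 rotation matrix whose columns are the frame's x, y, z axes.
In Python, from bench import readout, snapshot, order, finder gives the robot as it stands.
- The arm moves only by the shell command python3 -m handwheel 'ROWS'. ROWS is text: rows parted by semicolons, each of 7 numbers parted by spaces: the shift along the tool's x, y, z in cm, then the turn, a rotation vector about the tool's x, y, z in rad, then the opening, from 0 (shut) to 1 (fully open). In form: dx dy dz ax ay az jaw; .... A call has 1 to 20 rows; each row shifts and turns the commanded pose from where the row before left it, along the tool's axes as they then stand; what a row does not reach is not made up. A row lasts 1/10 s, in which the tool goes at most 50 mm and 8.59 degrees, less where a joint would pass 70% of its speed; a pose out of reach is approached as far as the arm can. A call with a gripper value outside its range is refused whole. The fingers move at their own pace and stop on an object; the grip force is fixed at half the most. Time passes only in rows, so rows that do not move let the fingers close. It gives the time, the measured TCP pose, the force, the opening and the grip force at its end, in the units of the state.
- readout.get_obs(): the state, without advancing time (a new reading comes with each control period).
- snapshot(name): name is "scene" or "top"; returns a dict with "frame" (420x560x3 uint8, red, green, blue), "range_z" (420x560 float32, m along the optical axis (not along the pixel's ray), 0 where there is no reading), "fx", "fy", "cx", "cy" (pixels), "R" (3x3) and "t" (3): a world point X has camera coordinates R X + t. Camera axes: x right, y down, z forward; pixel columns grow to the right and rows downward; lengths in m; the calibration is good to about 2 mm. A picture is of the moment at which its call begins.
- order.job_done(): hands the job in; it is judged then, once.
Trained networks look in the newest picture that a camera, given by its name, has taken for a name from the list of things; names that differ only in an ending like _2 or _b are one class to them, and where a whole thing is asked for, a point or a joint stands for the part that bears it (a point fixed in the world has none). Each returns a list of dicts, best first, with "conf" (0 to 1); they miss things now and then, are a little off and sometimes report something else, mostly with a low value. They report only what shows in the picture. A call takes as long as a camera call. They do not tell look-alikes from the thing itself.
- finder.look_for(camera, target): "rect" ([left, top, width, height] in pixels, round what is visible of it).
The state is a dict: "time": time; "qpos": joint angles; "qvel": joint speeds; "effort": joint torques, N m; "tool_pos": TCP position; "tool_rot": TCP orientation; "contact_force": force on the tool from outside, world axes, zero at the start; "ft_torque": the same for the moment, N m; "opening": finger opening in m; "finger_force": force on a finger pad.
Only numpy, scipy, OpenCV 4.12 (cv2) and the standard library are available. Lean on these libraries where they do the work, as an engineer would, in place of code of your own. Each camera call takes 0.05 s, during which the arm holds its last target. There are 200 camera calls.

## Working session

There is one attempt and no reset: what is moved stays moved. The work goes in short steps, Python scripts to look and compute and a shell command to move; the robot and the scene stay as the last step left them, time stands still between calls to the robot, and variables do not carry over. Pictures are saved under pics/ and viewed, at most 10 in all, crops included, and the job is handed in when it is done.

```bash
mkdir -p pics; cat > h.py <<'E'
import numpy as np, cv2
from bench import readout, snapshot, order, finder
def P(s,u,v,z=None):
    "world point(s) at pixel; on plane z if given, else from depth"
    d=np.array([(u-s['cx'])/s['fx'],(v-s['cy'])/s['fy'],1.])
    c=-s['R'].T@s['t']; w=s['R'].T@d
    k=(z-c[2])/w[2] if z is not None else s['range_z'][int(round(v)),int(round(u))]
    return c+k*w
def save(s,n): cv2.imwrite('pics/'+n,s['frame'][:,:,::-1])
E
python3 - <<'E'
from h import *
for c in ('top','scene'):
    s=snapshot(c); save(s,c+'0.png'); print(c,-s['R'].T@s['t'])
    for n in ('tray','nut_a','vial','jar','wrench'):
        for d in finder.look_for(c,n):
            l,t,w,h=d['rect']; print(n,round(d['conf'],2),np.round(d['rect']),P(s,l+w/2,t+h/2,0.01).round(3))
print(readout.get_obs())
E
```

```text
top [0.53921266 0.03628786 1.04382618]
tray 0.74 [ 75. 205.  60.  71.] [0.517 0.488 0.01 ]
tray 0.61 [170. 196.  57.  74.] [0.542 0.253 0.01 ]
nut_a 0.44 [280. 257.   8.   8.] [0.476 0.037 0.01 ]
nut_a 0.44 [296. 202.   6.   7.] [0.618 0.003 0.01 ]
jar 0.68 [309. 144.  19.  25.] [ 0.741 -0.045  0.01 ]
wrench 0.71 [428. 194.  25.  73.] [ 0.563 -0.354  0.01 ]
scene [ 1.18393706 -0.76014087  0.66475731]
tray 0.79 [272. 147.  81.  44.] [0.554 0.242 0.01 ]
tray 0.58 [313. 115.  67.  38.] [0.519 0.485 0.01 ]
nut_a 0.66 [209. 262.  14.  11.] [ 0.621 -0.215  0.01 ]
nut_a 0.66 [276. 211.  11.  12.] [0.621 0.009 0.01 ]
vial 0.74 [167. 220.  13.  20.] [ 0.457 -0.173  0.01 ]
jar 0.79 [303. 229.  21.  28.] [ 0.734 -0.032  0.01 ]
jar 0.36 [273. 143.  82.  49.] [0.554 0.249 0.01 ]
wrench 0.59 [ 99. 281.  90.  41.] [ 0.576 -0.362  0.01 ]
{'time': 0.6, 'qpos': array([-8.08087306e+01,  1.79294025e+01,  8.58132071e+01, -1.26926546e-03,
        7.62593922e+01, -1.28006661e+01]), 'qvel': array([ 0.00140787, -0.04071372, -0.02267857, -0.05605774, -0.01653507,
       -0.01364883]), 'effort': array([-9.95335176e-04, -4.01989388e+01, -2.52353525e+01,  6.93442742e-02,
        3.20091122e-02, -1.48933469e-05]), 'tool_pos': array([ 0.19657705, -0.48681086,  0.22859763]), 'tool_rot': array([[ 9.27234602e-01,  3.74480965e-01, -2.68232217e-05],
       [ 3.74480965e-01, -9.27234601e-01,  3.10519948e-05],
       [-1.32430383e-05, -3.88372700e-05, -9.99999999e-01]]), 'contact_force': array([0.64271213, 0.18732827, 0.03691475]), 'ft_torque': array([-0.0570907 , -0.01813026, -0.00409006]), 'finger_force': 0.0, 'opening': 0.08819835676230132}
```

```bash
python3 - <<'E'
from h import *
s=snapshot('top'); im=s['frame'][120:300,60:470,::-1]
cv2.imwrite('pics/t1.png',cv2.resize(im,None,fx=1.95,fy=1.95,interpolation=cv2.INTER_CUBIC))
s=snapshot('scene'); im=s['frame'][90:340,80:400,::-1]
cv2.imwrite('pics/s1.png',cv2.resize(im,None,fx=2.4,fy=2.4,interpolation=cv2.INTER_CUBIC))
E
```

```text
(no output)
```

View pics/t1.png

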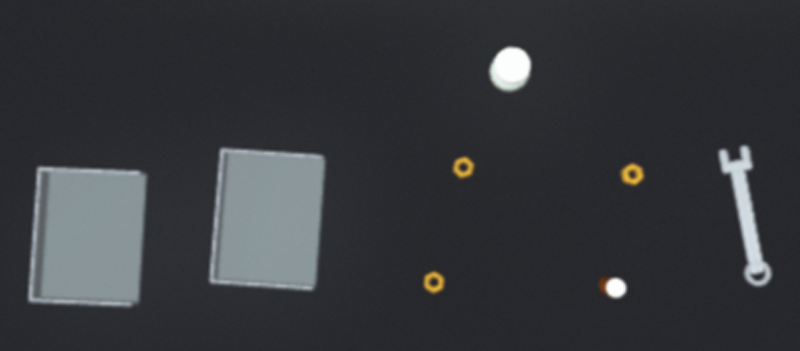

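View pics/s1.png

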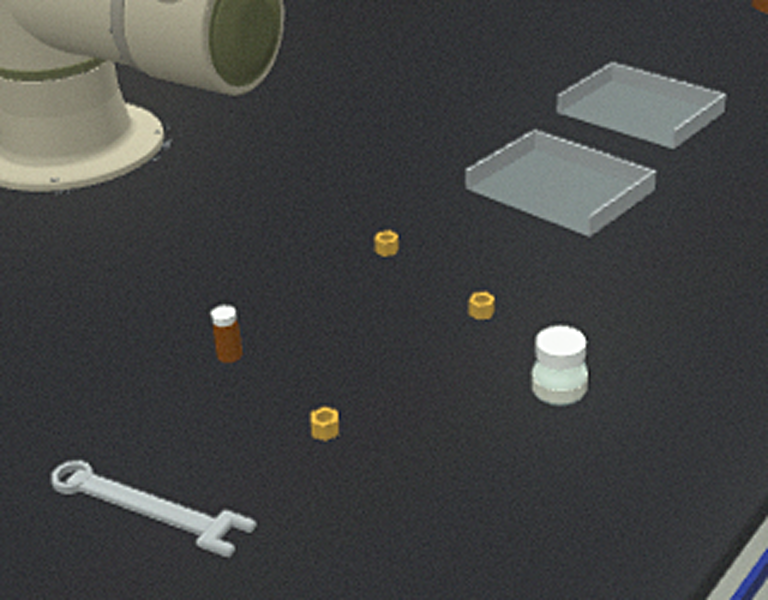

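The top crop shows a left tray at full-image pixel (105,240) and a right tray at (198,233). Both open to the right, towards the nuts at crop (463,167), (433,282) and (632,174). The white-capped vial is at crop (615,288), the jar at (511,67) and the wrench at (745,215).

Tray candidates:
- (105,240) is about 0.71 m from the base.
- (198,233) is about 0.60 m from the base. This is the nearest, so I choose it.

There are no nut look-alikes. Next I'll measure precisely and check the choice in a crop.

```bash
cat >> h.py <<'E'
def nuts(s):
    f=s['frame'].astype(int); m=((f[:,:,0]>110)&(f[:,:,0]-f[:,:,2]>60)).astype(np.uint8)
    m=cv2.morphologyEx(m,cv2.MORPH_CLOSE,np.ones((5,5),np.uint8))
    n,_,st,ce=cv2.connectedComponentsWithStats(m)
    return [(ce[i].round(1),st[i,4],P(s,*ce[i],0.012).round(4)[:2]) for i in range(1,n) if st[i,4]>12]
def tray(s):
    f=s['frame'].astype(int); m=(f.min(2)>100).astype(np.uint8); m[:,:150]=0; m[:,240:]=0
    cs,_=cv2.findContours(m,cv2.RETR_EXTERNAL,cv2.CHAIN_APPROX_NONE)
    return cv2.minAreaRect(max(cs,key=cv2.contourArea))
E
python3 - <<'E'
from h import *
s=snapshot('top')
for n in nuts(s): print(n)
r=tray(s); print(r)
for p in cv2.boxPoints(r): print(p, P(s,*p,0.0).round(4),P(s,*p,0.025).round(4))
f=s['frame']; m=(f.min(2)>150).astype(np.uint8)
n,_,st,ce=cv2.connectedComponentsWithStats(m)
for i in range(1,n):
    if st[i,4]>15: print('white',ce[i].round(1),st[i],P(s,*ce[i]).round(4))
im=f[185:285,155:255,::-1]
cv2.imwrite('pics/tr.png',cv2.resize(im,None,fx=5,fy=5,interpolation=cv2.INTER_CUBIC))
E
```

```text
(array([297.3, 205.3]), np.int32(90), array([0.6167, 0.007 ]))
(array([383.9, 209. ]), np.int32(98), array([ 0.6124, -0.2108]))
(array([282.1, 264.2]), np.int32(94), array([0.4685, 0.0418]))
((194.5, 48.99999237060547), (55.99999237060547, 88.99998474121094), 90.0)
[150.        20.999996] [1.0935 0.4029 0.    ] [1.0802 0.3941 0.025 ]
[239.        20.999996] [1.098  0.1693 0.    ] [1.0846 0.1661 0.025 ]
[239.        76.999985] [0.9483 0.1649 0.    ] [0.9385 0.1618 0.025 ]
[150.        76.999985] [0.9436 0.3965 0.    ] [0.9339 0.3879 0.025 ]
white [320.6   6.1] [   0    0  560   18 6935] [ 1.5018 -0.091  -0.6222]
white [280.1  50.9] [    0    19   560    65 30485] [ 1.3641  0.0769 -0.7473]
white [321.4 154.7] [311 144  21  22 354] [ 0.7379 -0.0476  0.0558]
white [442.  228.8] [429 195  26  71 526] [ 0.5661 -0.3576  0.0084]
white [186.7 197.9] [173 197  28   4  43] [0.6284 0.2842 0.0208]
white [210.4 199.4] [203 199  14   2  20] [0.6257 0.2238 0.0258]
white [110.9 207.8] [ 89 207  42   3  64] [0.5998 0.4766 0.0133]
white [375.4 267.2] [371 263  10  10  78] [ 0.4692 -0.183   0.0476]
white [258.6 394.3] [ 244  372   39   48 1094] [0.2443 0.0784 0.262 ]
white [281. 409.] [271 393  28  27 415] [0.2551 0.0362 0.3506]
```

View pics/tr.png

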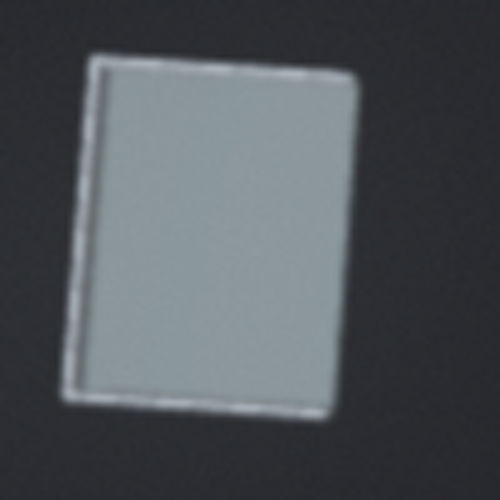

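The crop confirms the chosen tray. Its back wall is the bright left edge at crop x≈75, and its open side is on the right, from (358,75) to (330,418), facing the nuts. I'll work out the lanes next.

```bash
python3 - <<'E'
from h import *
s=snapshot('top')
bt,bb,ot,ob=[P(s,*p,z) for p,z in (((173.2,196.2),.025),((168.2,265.2),.025),((226.4,199.7),.025),((220.8,268.5),.025))]
for p in (bt,bb,ot,ob): print(p.round(4))
c=(bt+bb+ot+ob)/4; y=(bb-bt)+(ob-ot); x=(bt-ot)+(bb-ob); print('c',c,'len',np.linalg.norm(y)/2,np.linalg.norm(x)/2,'ang',np.degrees(np.arctan2(x[1],x[0])),np.degrees(np.arctan2(y[1],y[0]))+270)
a=np.radians((np.degrees(np.arctan2(x[1],x[0]))+np.degrees(np.arctan2(y[1],y[0]))+270)/2)
ex=np.array([np.cos(a),np.sin(a)]); ey=np.array([-ex[1],ex[0]]); c=c[:2]
for n,p,l in (('A',(.6167,.007),(5,-42)),('C',(.6124,-.2108),(-10,0)),('B',(.4685,.0418),(5,42))):
    p=np.array(p); g=c+ex*l[0]/1e3+ey*l[1]/1e3; d=(g-p)/np.linalg.norm(g-p)
    print(n,'goal',g.round(4),'head',np.degrees(np.arctan2(d[1],d[0])).round(1),'start tcp',(p-.05*d).round(4),'end tcp',(g-.022*d).round(4),'len',np.linalg.norm(g-p)+.028)
o=readout.get_obs(); print(o['time'])
E
```

```text
[0.6316 0.3171 0.025 ]
[0.4603 0.3228 0.025 ]
[0.6258 0.184  0.025 ]
[0.4553 0.1926 0.025 ]
c [0.54324779 0.25413639 0.025     ] len 0.1710364928979885 0.13178508283170745 ang 87.66485501141143 447.61596704035844
A goal [0.5011 0.2509] head 115.4 start tcp [ 0.6381 -0.0382] end tcp [0.5105 0.231 ] len 0.2978907843143887
C goal [0.5437 0.2641] head 98.2 start tcp [ 0.6196 -0.2603] end tcp [0.5468 0.2424] len 0.5078768361389474
B goal [0.585  0.2474] head 60.5 start tcp [ 0.4439 -0.0017] end tcp [0.5742 0.2283] len 0.26432560840855723
0.8
```

```bash
python3 -m handwheel '3.51 -1.576 0 0 0 0 0.16;3.51 -1.576 0 0 0 0 0.16;3.51 -1.576 0 0 0 0 0.16;3.51 -1.576 0 0 0 0 0.16;3.51 -1.576 0 0 0 0 0.16;3.51 -1.576 0 0 0 0 0.16;3.51 -1.576 0 0 0 0 0.16;3.51 -1.576 0 0 0 0 0.16;3.51 -1.576 0 0 0 0 0.16;3.51 -1.576 0 0 0 0 0.16;3.51 -1.576 0 0 0 0 0.16;3.51 -1.576 0 0 0 0 0.16;3.51 -1.576 0 0 0 0 0.16;3.51 -1.576 0 0 0 0 0.16;3.51 -1.576 0 0 0 0 0.16;3.51 -1.576 0 0 0 0 0.16' && python3 -m handwheel '0 0 1.5 0 0 -0.1455 0.16;0 0 1.5 0 0 -0.1455 0.16;0 0 1.5 0 0 -0.1455 0.16;0 0 1.5 0 0 -0.1455 0.16;0 0 1.5 0 0 -0.1455 0.16;0 0 1.5 0 0 -0.1455 0.16;0 0 1.5 0 0 -0.1455 0.16;0 0 1.5 0 0 -0.1455 0.16;0 0 1.5 0 0 -0.1455 0.16;0 0 0 0 0 0 0.16;0 0 0 0 0 0 0.16'
```

```text
time: 2.4
tool_pos: [0.6238, -0.0414, 0.2286]
tool_rot: [[0.927, 0.375, 0.0], [0.375, -0.927, -0.0], [0.0, 0.0, -1.0]]
contact_force: [0.5, -0.6, -0.4]
opening: 0.014
finger_force: 0.0
time: 3.5
tool_pos: [0.6231, -0.0427, 0.094]
tool_rot: [[-0.118, 0.993, 0.0], [0.993, 0.118, -0.0], [-0.0, 0.0, -1.0]]
contact_force: [0.4, 0.2, 0.5]
opening: 0.0137
finger_force: 0.0
```

```bash
python3 -m handwheel '0 0 1.5 0 0 0 0.16;0 0 1.5 0 0 0 0.16;0 0 1.5 0 0 0 0.16;0 0 1.2 0 0 0 0.16;0 0 0.9 0 0 0 0.16;0 0 0.5 0 0 0 0.16;0 0 0 0 0 0 0.16;0.5 0 0 0 0 0 0.16;0.5 0 0 0 0 0 0.16;0.4 0 0 0 0 0 0.16;0.3 0 0 0 0 0 0.16;0.3 0 0 0 0 0 0.16;0.3 0 0 0 0 0 0.16;0.3 0 0 0 0 0 0.16;0.3 0 0 0 0 0 0.16;0.3 0 0 0 0 0 0.16;0.4 0 0 0 0 0 0.16;0.4 0 0 0 0 0 0.16;0.5 0 0 0 0 0 0.16;0.5 0 0 0 0 0 0.16'
python3 - <<'E'
from h import *
s=snapshot('scene'); u=[np.array(P0) for P0 in [0]]
cv2.imwrite('pics/s2.png',cv2.resize(s['frame'][90:340,80:400,::-1],None,fx=2.4,fy=2.4,interpolation=cv2.INTER_CUBIC))
E
```

```text
time: 5.5
tool_pos: [0.6167, 0.0074, 0.0226]
tool_rot: [[-0.122, 0.993, -0.0], [0.993, 0.122, 0.0], [0.0, -0.0, -1.0]]
contact_force: [-0.5, 0.4, -1.1]
opening: 0.0143
finger_force: 0.0
```

View pics/s2.png

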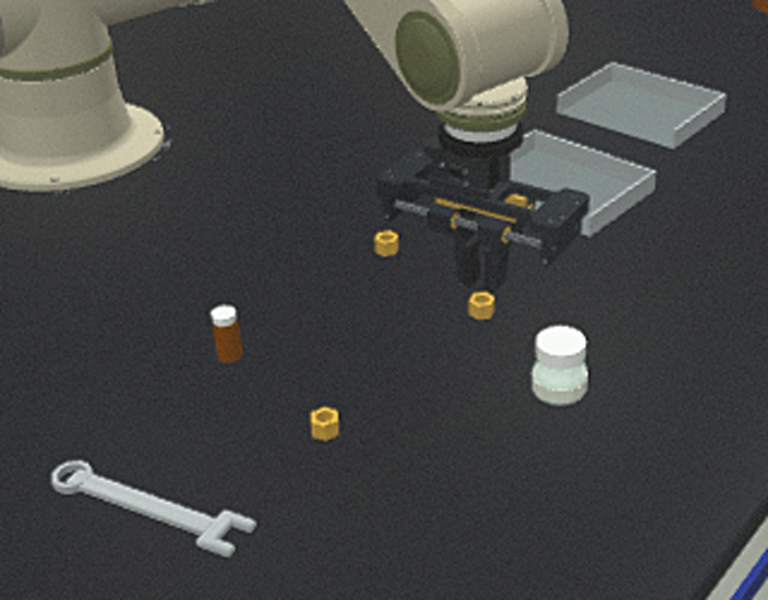

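Nut A still shows at crop (481,305) and the fingertips show near (485,285), behind it, although the reported TCP coincides with the nut. I'll check the projection before moving on.

```bash
python3 - <<'E'
from h import *
s=snapshot('scene'); o=readout.get_obs(); print(o['time'],o['tool_pos'],o['qpos'].round(1),o['contact_force'])
def proj(s,X):
    c=s['R']@X+s['t']; return (s['fx']*c[0]/c[2]+s['cx'],s['fy']*c[1]/c[2]+s['cy'])
for n,X in (('tip',o['tool_pos']-[0,0,.019]),('nutA',[.6167,.007,.012]),('tcp',o['tool_pos'])):
    u,v=proj(s,np.array(X)); print(n,u,v,'in s2:',(u-80)*2.4,(v-90)*2.4)
print([n for n in nuts(s)])
for v in range(195,222,3): print(v,[P(s,u,v).round(3).tolist() for u in (276,280,284)])
t=snapshot('top'); print(nuts(t))
cv2.imwrite('pics/t2.png',cv2.resize(t['frame'][170:290,220:420,::-1],None,fx=4,fy=4,interpolation=cv2.INTER_CUBIC))
E
```

```text
5.6 [0.61666519 0.00764391 0.02261308] [-10.2  41.8  81.    0.   57.2 -17.2] [ 0.00710965 -0.15794782  0.11788961]
tip 279.9372820051987 218.80715857727066 in s2: 479.8494768124769 309.1371805854496
nutA 279.76605772328764 215.9498281122243 in s2: 479.4385385358903 302.2795874693383
tcp 279.8957539366614 211.9992413075663 in s2: 479.7498094479873 292.7981791381591
[(array([294. ,  19.4]), np.int32(2348), array([-0.4595,  1.6068])), (array([424.4,  33.9]), np.int32(36), array([0.2488, 1.7349])), (array([115.6,  43.5]), np.int32(37), array([-0.8663,  0.716 ])), (array([408.7,  62.7]), np.int32(711), array([0.3801, 1.2514])), (array([ 9.2, 80.2]), np.int32(57), array([-0.7805,  0.1436])), (array([404.9,  93.9]), np.int32(14), array([0.5214, 0.9012])), (array([296.1, 173.4]), np.int32(38), array([0.5338, 0.1926])), (array([278.6, 179.4]), np.int32(89), array([0.5151, 0.1403])), (array([240.5, 190.9]), np.int32(90), array([0.4721, 0.0387])), (array([280.1, 216.8]), np.int32(107), array([0.6195, 0.0046])), (array([170.4, 229.9]), np.int32(23), array([ 0.4528, -0.1788])), (array([214.8, 265.9]), np.int32(140), array([ 0.6159, -0.2125]))]
195 [[0.61, 0.002, 0.069], [0.553, 0.095, 0.001], [0.634, -0.001, 0.079]]
198 [[0.61, 0.002, 0.061], [0.562, 0.083, 0.002], [0.634, -0.001, 0.071]]
201 [[0.612, -0.0, 0.055], [0.567, 0.076, -0.001], [0.632, 0.003, 0.06]]
204 [[0.611, 0.0, 0.046], [0.576, 0.064, -0.001], [0.633, 0.001, 0.054]]
207 [[0.613, -0.002, 0.04], [0.585, 0.051, 0.001], [0.635, -0.001, 0.048]]
210 [[0.584, 0.036, -0.0], [0.594, 0.039, 0.002], [0.633, 0.001, 0.038]]
213 [[0.589, 0.029, -0.003], [0.613, 0.013, 0.016], [0.623, 0.015, 0.018]]
216 [[0.613, -0.003, 0.016], [0.613, 0.012, 0.008], [0.63, 0.006, 0.018]]
219 [[0.612, -0.001, 0.006], [0.624, -0.002, 0.012], [0.628, 0.008, 0.007]]
[(array([383.9, 209. ]), np.int32(98), array([ 0.6124, -0.2108]))]
```

View pics/t2.png

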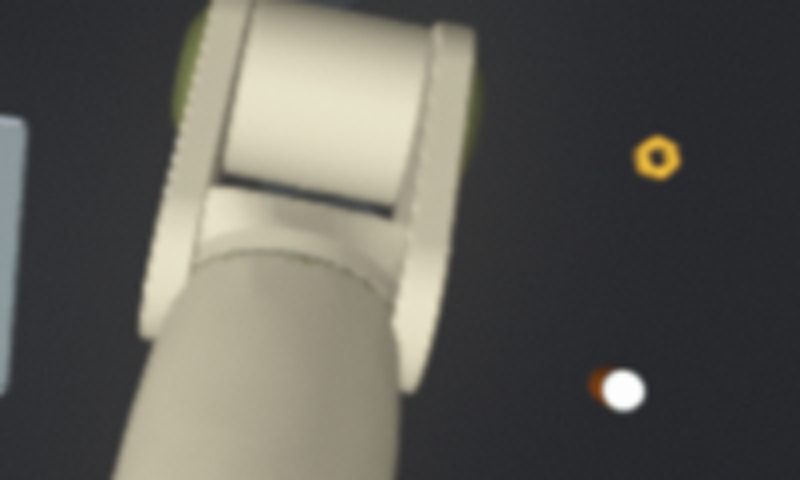

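The depth puts the visible fingertips at about z≈0.035, passing over the nut, so they are higher than the stated geometry implies. I'll measure the gripper's true heights before lowering.

```bash
python3 - <<'E'
from h import *
s=snapshot('scene'); o=readout.get_obs()
v,u=np.mgrid[150:225,225:335]; z=s['range_z'][v,u]
d=np.stack([(u-s['cx'])/s['fx'],(v-s['cy'])/s['fy'],np.ones_like(z)],-1)*z[...,None]
X=(d-s['t'])@s['R']; R=o['tool_rot']; T=(X-o['tool_pos'])@R   # tool frame
m=(X[...,2]>.022)&(abs(T[...,0])<.06)&(abs(T[...,1])<.12)&(z>0)
for lo in np.arange(-.13,.0251,.005):
    k=m&(T[...,2]>=lo)&(T[...,2]<lo+.005); t=T[k]
    if len(t): print('tool z %.3f n%4d'%(lo,k.sum()),'x',np.percentile(t[:,0],[2,98]).round(3),'y',np.percentile(t[:,1],[2,98]).round(3))
c=s['frame'][150:230,225:335,::-1]; cv2.imwrite('pics/g.png',cv2.resize(c,None,fx=7,fy=7,interpolation=cv2.INTER_CUBIC))
E
```

```text
tool z -0.130 n  87 x [-0.023  0.019] y [-0.036  0.02 ]
tool z -0.125 n  76 x [-0.024  0.02 ] y [-0.038  0.091]
tool z -0.120 n 671 x [-0.034  0.03 ] y [-0.09   0.095]
tool z -0.115 n 234 x [-0.035  0.02 ] y [-0.084  0.096]
tool z -0.110 n 136 x [-0.036  0.022] y [-0.087  0.095]
tool z -0.105 n 124 x [-0.036  0.028] y [-0.086  0.093]
tool z -0.100 n 188 x [-0.035  0.028] y [-0.082  0.093]
tool z -0.095 n 177 x [-0.036  0.028] y [-0.078  0.087]
tool z -0.090 n 168 x [-0.035  0.027] y [-0.077  0.088]
tool z -0.085 n 117 x [-0.035  0.021] y [-0.08   0.088]
tool z -0.080 n  68 x [-0.034  0.027] y [-0.081  0.088]
tool z -0.075 n  18 x [-0.027  0.013] y [-0.019  0.084]
tool z -0.070 n  11 x [-0.011  0.001] y [-0.021 -0.012]
tool z -0.065 n  19 x [-0.011  0.006] y [-0.021  0.025]
tool z -0.060 n  50 x [-0.011  0.011] y [-0.022  0.027]
tool z -0.055 n  36 x [-0.011  0.005] y [-0.021  0.026]
tool z -0.050 n  36 x [-0.012  0.008] y [-0.019  0.025]
tool z -0.045 n  34 x [-0.01   0.009] y [-0.019  0.025]
tool z -0.040 n  32 x [-0.012  0.009] y [-0.019  0.025]
tool z -0.035 n  41 x [-0.012  0.01 ] y [-0.018  0.024]
tool z -0.030 n  35 x [-0.01   0.007] y [-0.02   0.024]
tool z -0.025 n  37 x [-0.013  0.007] y [-0.016  0.024]
tool z -0.020 n  24 x [-0.011  0.008] y [-0.017  0.022]
tool z -0.015 n  27 x [-0.011  0.007] y [-0.016  0.02 ]
```

View pics/g.png

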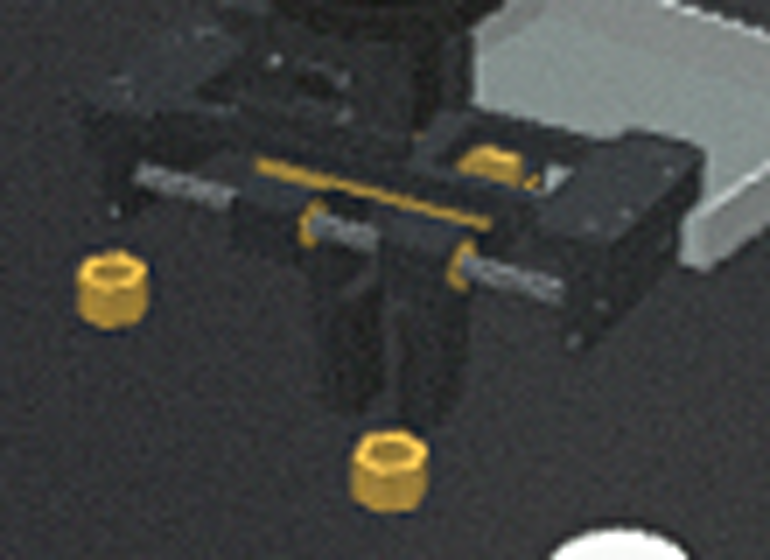

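The gripper crop shows both finger ends around crop (345,400) and (425,415), clearly floating above and behind nut A at (390,470). Fingertips and body are both about 30 mm higher than the reported pose implies. The reported z is therefore about 30 mm low, and x and y agree. I'll back off and lower by a further 2.7 cm.

```bash
python3 -m handwheel '-1.5 0 0 0 0 0 0.16;-2 0 0 0 0 0 0.16;-1.5 0 0 0 0 0 0.16;0 0 0.5 0 0 0 0.16;0 0 0.6 0 0 0 0.16;0 0 0.5 0 0 0 0.16;0 0 0.4 0 0 0 0.16;0 0 0.3 0 0 0 0.16;0 0 0.2 0 0 0 0.16;0 0 0.2 0 0 0 0.16;0 0 0 0 0 0 0.16;0 0 0 0 0 0 0.16'
python3 - <<'E'
from h import *
s=snapshot('scene'); o=readout.get_obs(); print(o['tool_pos'],o['contact_force'])
v,u=np.mgrid[150:245,225:335]; z=s['range_z'][v,u]
d=np.stack([(u-s['cx'])/s['fx'],(v-s['cy'])/s['fy'],np.ones_like(z)],-1)*z[...,None]
X=(d-s['t'])@s['R']; R=o['tool_rot']; T=(X-o['tool_pos'])@R
for lo in np.arange(-.1,.011,.004):
    k=(abs(T[...,0])<.016)&(abs(T[...,1])<.03)&(T[...,2]>=lo)&(T[...,2]<lo+.004)&(z>0); t=T[k]
    if len(t): print('tool z %.3f world z %.4f n%4d'%(lo,np.median(X[k][:,2]),k.sum()),'x',np.percentile(t[:,0],[5,95]).round(3),'y',np.percentile(t[:,1],[5,95]).round(3))
E
```

```text
time: 6.9
tool_pos: [0.623, -0.0427, -0.0042]
tool_rot: [[-0.122, 0.992, 0.0], [0.992, 0.122, -0.0], [-0.0, 0.0, -1.0]]
contact_force: [0.2, 0.4, 1.1]
opening: 0.0143
finger_force: 0.0
[ 0.62300001 -0.04272162 -0.00422991] [0.4526443  0.67964475 0.18289752]
tool z -0.100 world z 0.0946 n   7 x [-0.016  0.015] y [-0.012  0.027]
tool z -0.096 world z 0.0892 n   5 x [-0.015 -0.009] y [-0.014 -0.012]
tool z -0.092 world z 0.0862 n   2 x [-0.013 -0.01 ] y [-0.013 -0.012]
tool z -0.088 world z 0.0820 n   6 x [-0.01 -0.  ] y [-0.015 -0.012]
tool z -0.084 world z 0.0778 n   5 x [-0.005  0.005] y [-0.014 -0.013]
tool z -0.080 world z 0.0737 n   6 x [0.001 0.012] y [-0.014 -0.013]
tool z -0.076 world z 0.0699 n   8 x [-0.015  0.012] y [-0.015 -0.012]
tool z -0.072 world z 0.0646 n   8 x [-0.012 -0.004] y [-0.019 -0.012]
tool z -0.068 world z 0.0613 n   6 x [-0.011 -0.004] y [-0.023 -0.013]
tool z -0.064 world z 0.0578 n  17 x [-0.012  0.002] y [-0.021  0.026]
tool z -0.060 world z 0.0531 n  25 x [-0.012  0.002] y [-0.019  0.026]
tool z -0.056 world z 0.0505 n  39 x [-0.011  0.007] y [-0.018  0
[... 229 characters left out ...]
040 world z 0.0343 n  28 x [-0.012  0.009] y [-0.015  0.024]
tool z -0.036 world z 0.0303 n  32 x [-0.011  0.008] y [-0.018  0.024]
tool z -0.032 world z 0.0257 n  29 x [-0.011  0.008] y [-0.016  0.024]
tool z -0.028 world z 0.0214 n  29 x [-0.011  0.007] y [-0.015  0.023]
tool z -0.024 world z 0.0174 n  29 x [-0.012  0.006] y [-0.016  0.023]
tool z -0.020 world z 0.0142 n  21 x [-0.011  0.004] y [-0.015  0.023]
tool z -0.016 world z 0.0100 n  18 x [-0.011  0.005] y [-0.015  0.018]
tool z -0.012 world z 0.0071 n  12 x [-0.011  0.004] y [-0.012  0.022]
tool z -0.008 world z 0.0009 n 107 x [-0.015  0.013] y [-0.026  0.028]
tool z -0.004 world z -0.0008 n  44 x [-0.013  0.01 ] y [-0.021  0.027]
```

The tips are now about 5 mm above the bench with no contact, so I'll push nut A.

```bash
python3 -m handwheel '0.5 0 0 0 0 0 0.16;0.6 0 0 0 0 0 0.16;0.5 0 0 0 0 0 0.16;0.3 0 0 0 0 0 0.16;0.2 0 0 0 0 0 0.16;0.2 0 0 0 0 0 0.16;0.2 0 0 0 0 0 0.16;0.2 0 0 0 0 0 0.16;0.2 0 0 0 0 0 0.16;0.2 0 0 0 0 0 0.16;0.3 0 0 0 0 0 0.16;0.3 0 0 0 0 0 0.16;0.4 0 0 0 0 0 0.16;0.4 0 0 0 0 0 0.16;0.5 0 0 0 0 0 0.16;0.5 0 0 0 0 0 0.16'
cat >> h.py <<'E'
def near():
    "nuts in scene view near bench, in world and tool coordinates"
    s=snapshot('scene'); o=readout.get_obs(); print('tcp',o['tool_pos'].round(4),'F',o['contact_force'].round(1),o['time'])
    for c,a,p in nuts(s):
        if .4<p[0]<.7 and -.25<p[1]<.33 and a>25: print(c,a,p,'tool',((np.r_[p,o['tool_pos'][2]]-o['tool_pos'])@o['tool_rot']).round(4)[:2])
    return s
E
python3 -c 'from h import *; near()'
```

```text
time: 8.55
tool_pos: [0.6161, 0.0123, -0.0044]
tool_rot: [[-0.122, 0.993, -0.0], [0.993, 0.122, 0.0], [0.0, -0.0, -1.0]]
contact_force: [-0.2, -0.3, -0.1]
opening: 0.0143
finger_force: 0.1
tcp [ 0.616   0.013  -0.0044] F [-1.   0.7  0.5] 8.6
[296.4 183.1] 35 [0.5632 0.1516] tool [ 0.144  -0.0354]
[278.8 188.6] 85 [0.5429 0.1034] tool [ 0.0986 -0.0614]
[239.9 191.7] 74 [0.4731 0.0351] tool [ 0.0394 -0.1391]
[214.8 265.9] 140 [ 0.6159 -0.2125] tool [-0.2238 -0.0278]
```

```bash
python3 -m handwheel '0.6 0 0 0 0 0 0.16;0.7 0 0 0 0 0 0.16;0.7 0 0 0 0 0 0.16;0.7 0 0 0 0 0 0.16;0.7 0 0 0 0 0 0.16;0.7 0 0 0 0 0 0.16;0.7 0 0 0 0 0 0.16;0.7 0 0 0 0 0 0.16;0.7 0 0 0 0 0 0.16;0.7 0 0 0 0 0 0.16;0.7 0 0 0 0 0 0.16;0.6 0 0 0 0 0 0.16;0.4 0 0 0 0 0 0.16;0.2 0 0 0 0 0 0.16'
python3 - <<'E'
from h import *
near(); t=snapshot('top'); print(nuts(t))
E
```

```text
time: 10.0
tool_pos: [0.6054, 0.0996, -0.0044]
tool_rot: [[-0.123, 0.992, -0.0], [0.992, 0.123, -0.0], [-0.0, -0.0, -1.0]]
contact_force: [-0.9, -1.4, -0.5]
opening: 0.0137
finger_force: 0.1
tcp [ 0.6053  0.0997 -0.0044] F [ 0.4  0.6 -0.8] 10.05
[314.1 166. ] 29 [0.5504 0.2544] tool [ 0.1603 -0.0356]
[297.9 171.4] 79 [0.5318 0.2043] tool [ 0.1128 -0.0602]
[240.5 191. ] 92 [0.4723 0.0385] tool [-0.0444 -0.1395]
[214.8 265.9] 140 [ 0.6159 -0.2125] tool [-0.3111 -0.0278]
[(array([383.9, 209. ]), np.int32(98), array([ 0.6124, -0.2108])), (array([283.2, 264.6]), np.int32(70), array([0.4677, 0.0389]))]
```

```bash
python3 -m handwheel '0.3 0 0 0 0 0 0.16;0.5 0 0 0 0 0 0.16;0.7 0 0 0 0 0 0.16;0.8 0 0 0 0 0 0.16;0.8 0 0 0 0 0 0.16;0.8 0 0 0 0 0 0.16;0.8 0 0 0 0 0 0.16;0.8 0 0 0 0 0 0.16;0.8 0 0 0 0 0 0.16;0.8 0 0 0 0 0 0.16;0.8 0 0 0 0 0 0.16;0.8 0 0 0 0 0 0.16;0.8 0 0 0 0 0 0.16;0.8 0 0 0 0 0 0.16;0.8 0 0 0 0 0 0.16;0.7 0 0 0 0 0 0.16;0.6 0 0 0 0 0 0.16;0.5 0 0 0 0 0 0.16;0.3 0 0 0 0 0 0.16;0.1 0 0 0 0 0 0.16' && python3 -m handwheel '0 0 0 0 0 0 0.16;-1 0 0 0 0 0 0.16;-2 0 0 0 0 0 0.16;-2.5 0 0 0 0 0 0.16;-2.5 0 0 0 0 0 0.16'
python3 - <<'E'
from h import *
s=near(); cv2.imwrite('pics/s3.png',cv2.resize(s['frame'][90:340,80:400,::-1],None,fx=2.4,fy=2.4,interpolation=cv2.INTER_CUBIC))
E
```

```text
time: 12.1
tool_pos: [0.5891, 0.2315, -0.0044]
tool_rot: [[-0.122, 0.992, -0.0], [0.992, 0.122, 0.0], [0.0, -0.0, -1.0]]
contact_force: [-1.4, -0.2, 0.5]
opening: 0.0137
finger_force: 0.1
time: 12.6
tool_pos: [0.599, 0.1502, -0.0044]
tool_rot: [[-0.122, 0.993, 0.0], [0.993, 0.122, -0.0], [-0.0, 0.0, -1.0]]
contact_force: [-0.2, -0.8, 0.6]
opening: 0.0141
finger_force: 0.0
tcp [ 0.5997  0.1466 -0.0044] F [ 0.9 -3.6  0.6] 12.65
[315.3 166.2] 127 [0.5538 0.2553] tool [ 0.1134 -0.0326]
[240.5 191. ] 91 [0.4723 0.0386] tool [-0.0921 -0.1394]
[214.8 265.9] 140 [ 0.6159 -0.2125] tool [-0.3585 -0.0268]
```

View pics/s3.png

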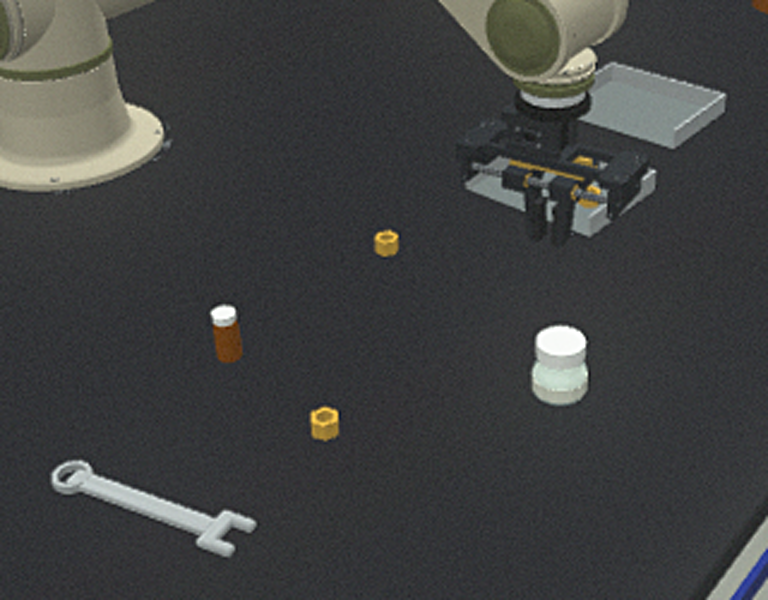

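Nut A now lies in the tray at crop (591,195). Vial, jar, wrench and the other two nuts are unmoved. Nut B is next.

```bash
python3 -m handwheel '0 0 -1 0 0 0 0.16;0 0 -1.5 0 0 0 0.16;0 0 -1.5 0 0 0 0.16;-1.5 -1.65 0 0 0 0 0.16;-1.8 -2 0 0 0 0 0.16;-1.8 -2 0 0 0 0 0.16;-1.8 -2 0 0 0 0 0.16;-1.8 -2 0 0 0 0 0.16;-1.8 -2 0 0 0 0 0.16;-1.8 -2 0 0 0 0 0.16;-1.9 -2 0 0 0 0 0.16;0 0 0 0 0 0.135 0.16;0 0 0 0 0 0.135 0.16;0 0 0 0 0 0 0.16;0 0 0 0 0 0 0.16'; python3 -c 'from h import *; near(); print(nuts(snapshot("top")))'
```

```text
time: 14.15
tool_pos: [0.4614, -0.0079, 0.0364]
tool_rot: [[0.142, 0.99, 0.001], [0.99, -0.142, -0.0], [-0.0, 0.001, -1.0]]
contact_force: [-0.7, -0.1, -0.0]
opening: 0.0141
finger_force: 0.0
tcp [ 0.4613 -0.0079  0.0362] F [-0.5  0.3 -0.9] 14.2
[325.  171.5] 72 [0.5905 0.2458] tool [0.2696 0.0916]
[240.5 190.9] 93 [0.4722 0.0387] tool [0.0477 0.0041]
[214.8 265.9] 140 [ 0.6159 -0.2125] tool [-0.1804  0.1823]
[(array([383.9, 209. ]), np.int32(98), array([ 0.6124, -0.2108])), (array([200.8, 214.7]), np.int32(78), array([0.5876, 0.2493]))]
```

```bash
python3 -m handwheel '0 0 1.2 0 0 0 0.16;0 0 1.2 0 0 0 0.16;0 0 0.8 0 0 0 0.16;0 0 0.5 0 0 0 0.16;0 0 0.3 0 0 0 0.16;0 0 0 0 0 0 0.16;0.5 0 0 0 0 0 0.16;0.6 0 0 0 0 0 0.16;0.5 0 0 0 0 0 0.16;0.3 0 0 0 0 0 0.16;0.2 0 0 0 0 0 0.16;0.2 0 0 0 0 0 0.16;0.2 0 0 0 0 0 0.16;0.2 0 0 0 0 0 0.16;0.2 0 0 0 0 0 0.16;0.2 0 0 0 0 0 0.16;0.3 0 0 0 0 0 0.16;0.4 0 0 0 0 0 0.16;0.5 0 0 0 0 0 0.16;0.6 0 0 0 0 0 0.16' && python3 -m handwheel '0.7 0 0 0 0 0 0.16;0.8 0 0 0 0 0 0.16;0.8 0 0 0 0 0 0.16;0.8 0 0 0 0 0 0.16;0.8 0 0 0 0 0 0.16;0.8 0 0 0 0 0 0.16;0.8 0 0 0 0 0 0.16;0.8 0 0 0 0 0 0.16;0.8 0 0 0 0 0 0.16;0.7 0 0 0 0 0 0.16;0.5 0 0 0 0 0 0.16;0.3 0 0 0 0 0 0.16'; python3 -c 'from h import *; near(); print(nuts(snapshot("top")))'
```

```text
time: 16.25
tool_pos: [0.4682, 0.0407, -0.0044]
tool_rot: [[0.147, 0.989, -0.0], [0.989, -0.147, 0.0], [0.0, -0.0, -1.0]]
contact_force: [-0.5, 0.2, -0.5]
opening: 0.0143
finger_force: 0.1
time: 17.45
tool_pos: [0.4809, 0.1258, -0.0044]
tool_rot: [[0.147, 0.989, -0.0], [0.989, -0.147, -0.0], [-0.0, -0.0, -1.0]]
contact_force: [-0.3, 0.3, 0.4]
opening: 0.0144
finger_force: 0.1
tcp [ 0.4809  0.1259 -0.0044] F [-0.9  1.4 -0.1] 17.5
[325.  171.4] 71 [0.5903 0.2461] tool [0.135  0.0906]
[214.8 265.9] 140 [ 0.6159 -0.2125] tool [-0.3149  0.1832]
[(array([383.9, 209. ]), np.int32(98), array([ 0.6124, -0.2108])), (array([200.8, 214.7]), np.int32(78), array([0.5876, 0.2493]))]
```

```bash
python3 -m handwheel '0.3 0 0 0 0 0 0.16;0.5 0 0 0 0 0 0.16;0.7 0 0 0 0 0 0.16;0.8 0 0 0 0 0 0.16;0.8 0 0 0 0 0 0.16;0.8 0 0 0 0 0 0.16;0.8 0 0 0 0 0 0.16;0.8 0 0 0 0 0 0.16;0.8 0 0 0 0 0 0.16;0.8 0 0 0 0 0 0.16;0.8 0 0 0 0 0 0.16;0.8 0 0 0 0 0 0.16;0.7 0 0 0 0 0 0.16;0.6 0 0 0 0 0 0.16;0.5 0 0 0 0 0 0.16;0.3 0 0 0 0 0 0.16;0.1 0 0 0 0 0 0.16;0 0 0 0 0 0 0.16' && python3 -m handwheel '-1 0 0 0 0 0 0.16;-2 0 0 0 0 0 0.16;-2 0 0 0 0 0 0.16;-2 0 0 0 0 0 0.16;-1 0 0 0 0 0 0.16;0 0 -1.5 0 0 0 0.16;0 0 -2 0 0 0 0.16;0 0 -2.5 0 0 0 0.16;0 0 -2 0 0 0 0.16;0 0 0 0 0 0 0.16'; python3 -c 'from h import *; near(); print(nuts(snapshot("top")))'
```

```text
time: 19.35
tool_pos: [0.4968, 0.2331, -0.0044]
tool_rot: [[0.147, 0.989, -0.0], [0.989, -0.147, 0.0], [0.0, -0.0, -1.0]]
contact_force: [-0.2, 0.1, -0.6]
opening: 0.0137
finger_force: 0.0
time: 20.35
tool_pos: [0.4863, 0.1539, 0.0778]
tool_rot: [[0.147, 0.989, 0.005], [0.989, -0.147, 0.0], [0.001, 0.005, -1.0]]
contact_force: [0.0, -0.3, -1.2]
opening: 0.014
finger_force: 0.0
tcp [0.4855 0.1539 0.0762] F [-0.4  0.4 -0.4] 20.4
[298.3 161.8] 65 [0.5022 0.249 ] tool [0.0965 0.0026]
[325.  171.5] 72 [0.5905 0.2458] tool [0.1064 0.0904]
[170.5 230.1] 28 [ 0.4535 -0.1793] tool [-0.3343  0.0174]
[214.8 265.9] 140 [ 0.6159 -0.2125] tool [-0.3432  0.1829]
[(array([383.9, 209. ]), np.int32(98), array([ 0.6124, -0.2108])), (array([200.8, 214.7]), np.int32(78), array([0.5876, 0.2493]))]
```

```bash
python3 -m handwheel '-1.5 0.75 0 0 0 0 0.16;-2.7 1.35 0 0 0 0 0.16;-3 1.5 0 0 0 0 0.16;-3 1.5 0 0 0 0 0.16;-3 1.5 0 0 0 0 0.16;-3 1.5 0 0 0 0 0.16;-3 1.5 0 0 0 0 0.16;-3 1.5 0 0 0 0 0.16;-3 1.5 0 0 0 0 0.16;-3 1.5 0 0 0 0 0.16;-3 1.5 0 0 0 0 0.16;-3 1.5 0 0 0 0 0.16;-2.7 1.35 0 0 0 0 0.16;-2.1 0.9 0 0 0 0 0.16;0 0 0 0 0 -0.1 0.16;0 0 0 0 0 -0.1 0.16;0 0 0 0 0 -0.1 0.16;0 0 0 0 0 0 0.16;0 0 0 0 0 0 0.16'; python3 -c 'from h import *; near(); print(nuts(snapshot("top")))'
```

```text
time: 22.35
tool_pos: [0.6188, -0.2601, 0.0744]
tool_rot: [[-0.149, 0.989, -0.001], [0.989, 0.149, 0.001], [0.001, -0.001, -1.0]]
contact_force: [-0.6, -1.3, 0.6]
opening: 0.0141
finger_force: 0.0
tcp [ 0.6189 -0.2601  0.0747] F [0.1 0.8 0.1] 22.4
[298.3 161.8] 65 [0.5022 0.249 ] tool [ 0.5208 -0.0392]
[325.  171.5] 72 [0.5905 0.2458] tool [0.5045 0.0476]
[210.9 209.4] 65 [ 0.4691 -0.0657] tool [ 0.2146 -0.119 ]
[182.7 221.3] 167 [ 0.4506 -0.1391] tool [ 0.1448 -0.1483]
[214.8 265.9] 140 [ 0.6159 -0.2125] tool [0.0475 0.0042]
[(array([383.9, 209. ]), np.int32(98), array([ 0.6124, -0.2108])), (array([200.8, 214.7]), np.int32(78), array([0.5876, 0.2493])), (array([198.5, 250. ]), np.int32(81), array([0.4988, 0.2519]))]
```

```bash
python3 -m handwheel '0 0 1.5 0 0 0 0.16;0 0 2 0 0 0 0.16;0 0 1.8 0 0 0 0.16;0 0 1.2 0 0 0 0.16;0 0 0.8 0 0 0 0.16;0 0 0.4 0 0 0 0.16;0 0 0.2 0 0 0 0.16;0 0 0 0 0 0 0.16;0.5 0 0 0 0 0 0.16;0.6 0 0 0 0 0 0.16;0.5 0 0 0 0 0 0.16;0.3 0 0 0 0 0 0.16;0.2 0 0 0 0 0 0.16;0.2 0 0 0 0 0 0.16;0.2 0 0 0 0 0 0.16;0.2 0 0 0 0 0 0.16;0.2 0 0 0 0 0 0.16;0.2 0 0 0 0 0 0.16;0.4 0 0 0 0 0 0.16;0.6 0 0 0 0 0 0.16' && python3 -m handwheel '0.7 0 0 0 0 0 0.16;0.8 0 0 0 0 0 0.16;0.8 0 0 0 0 0 0.16;0.8 0 0 0 0 0 0.16;0.8 0 0 0 0 0 0.16;0.8 0 0 0 0 0 0.16;0.8 0 0 0 0 0 0.16;0.8 0 0 0 0 0 0.16;0.8 0 0 0 0 0 0.16;0.8 0 0 0 0 0 0.16;0.8 0 0 0 0 0 0.16;0.8 0 0 0 0 0 0.16;0.8 0 0 0 0 0 0.16;0.8 0 0 0 0 0 0.16;0.7 0 0 0 0 0 0.16;0.5 0 0 0 0 0 0.16;0.3 0 0 0 0 0 0.16'; python3 -c 'from h import *; near(); print(nuts(snapshot("top")))'
```

```text
time: 24.45
tool_pos: [0.6129, -0.2195, -0.0034]
tool_rot: [[-0.152, 0.988, 0.0], [0.988, 0.152, -0.0], [-0.0, 0.0, -1.0]]
contact_force: [0.3, -0.9, 0.0]
opening: 0.0141
finger_force: 0.1
time: 26.15
tool_pos: [0.5937, -0.0947, -0.0034]
tool_rot: [[-0.152, 0.988, -0.0], [0.988, 0.152, 0.0], [0.0, -0.0, -1.0]]
contact_force: [-0.3, -0.1, 0.5]
opening: 0.0141
finger_force: 0.1
tcp [ 0.5937 -0.0945 -0.0034] F [ 0.3  0.1 -0.9] 26.2
[298.2 161.8] 61 [0.502  0.2488] tool [ 0.3532 -0.0383]
[324.9 171.5] 71 [0.5902 0.2459] tool [0.3369 0.0484]
[258.8 200.5] 44 [0.5367 0.0305] tool [ 0.1322 -0.0373]
[237.6 206.5] 86 [ 0.5122 -0.0195] tool [ 0.0865 -0.0691]
[170.9 231.9] 37 [ 0.4591 -0.1834] tool [-0.0674 -0.1466]
[(array([200.8, 214.7]), np.int32(78), array([0.5876, 0.2493])), (array([198.5, 250. ]), np.int32(81), array([0.4988, 0.2519]))]
```

```bash
python3 -m handwheel '0.3 0 0 0 0 0 0.16;0.5 0 0 0 0 0 0.16;0.7 0 0 0 0 0 0.16;0.8 0 0 0 0 0 0.16;0.8 0 0 0 0 0 0.16;0.8 0 0 0 0 0 0.16;0.8 0 0 0 0 0 0.16;0.8 0 0 0 0 0 0.16;0.8 0 0 0 0 0 0.16;0.8 0 0 0 0 0 0.16;0.8 0 0 0 0 0 0.16;0.8 0 0 0 0 0 0.16;0.8 0 0 0 0 0 0.16;0.8 0 0 0 0 0 0.16;0.8 0 0 0 0 0 0.16;0.8 0 0 0 0 0 0.16;0.8 0 0 0 0 0 0.16;0.8 0 0 0 0 0 0.16;0.8 0 0 0 0 0 0.16;0.8 0 0 0 0 0 0.16' && python3 -m handwheel '0.8 0 0 0 0 0 0.16;0.8 0 0 0 0 0 0.16;0.8 0 0 0 0 0 0.16;0.8 0 0 0 0 0 0.16;0.8 0 0 0 0 0 0.16;0.8 0 0 0 0 0 0.16;0.8 0 0 0 0 0 0.16;0.8 0 0 0 0 0 0.16;0.8 0 0 0 0 0 0.16;0.7 0 0 0 0 0 0.16;0.6 0 0 0 0 0 0.16;0.5 0 0 0 0 0 0.16;0.3 0 0 0 0 0 0.16;0.1 0 0 0 0 0 0.16;0 0 0 0 0 0 0.16'; python3 -c 'from h import *; near()'
```

```text
time: 28.25
tool_pos: [0.5707, 0.0547, -0.0034]
tool_rot: [[-0.152, 0.988, -0.0], [0.988, 0.152, 0.0], [0.0, -0.0, -1.0]]
contact_force: [0.8, 0.1, 0.3]
opening: 0.014
finger_force: 0.1
time: 29.75
tool_pos: [0.5566, 0.147, -0.0034]
tool_rot: [[-0.152, 0.988, -0.0], [0.988, 0.152, 0.0], [0.0, -0.0, -1.0]]
contact_force: [0.0, -0.2, -0.2]
opening: 0.0144
finger_force: 0.0
tcp [ 0.5566  0.1469 -0.0034] F [ 0.6 -0.2 -0.4] 29.8
[292.6 157.5] 71 [0.4749 0.2608] tool [ 0.125  -0.0634]
[326.2 172.5] 44 [0.5959 0.2431] tool [0.0891 0.0535]
```

Another 7.5 cm to go.

```bash
python3 -m handwheel '0.3 0 0 0 0 0 0.16;0.4 0 0 0 0 0 0.16;0.5 0 0 0 0 0 0.16;0.6 0 0 0 0 0 0.16;0.7 0 0 0 0 0 0.16;0.7 0 0 0 0 0 0.16;0.7 0 0 0 0 0 0.16;0.7 0 0 0 0 0 0.16;0.7 0 0 0 0 0 0.16;0.7 0 0 0 0 0 0.16;0.6 0 0 0 0 0 0.16;0.4 0 0 0 0 0 0.16;0.3 0 0 0 0 0 0.16;0.2 0 0 0 0 0 0.16;0 0 0 0 0 0 0.16' && python3 -m handwheel '-1 0 0 0 0 0 0.16;-2 0 0 0 0 0 0.16;-2 0 0 0 0 0 0.16;-2 0 0 0 0 0 0.16;-1 0 0 0 0 0 0.16;0 0 -1.5 0 0 0 0.16;0 0 -3 0 0 0 0.16;0 0 -3 0 0 0 0.16;-3 0 -2 0 0 0 0.16;-4 0 0 0 0 0 0.16;-4 0 0 0 0 0 0.16;-4 0 0 0 0 0 0.16;-3 0 0 0 0 0 0.16;0 0 0 0 0 0 0.16'
python3 - <<'E'
from h import *
near(); t=snapshot('top'); print(nuts(t))
c=np.array([.5432,.2541]);a=np.radians(87.64);ex=np.array([np.cos(a),np.sin(a)]);ey=np.array([-ex[1],ex[0]])
for _,_,p in nuts(t): print('in tray',(p-c)@ex,(p-c)@ey)
for i,n in ((0,'top'),(1,'scene')):
    s=snapshot(n)
    f=s['frame'][120:300,60:470,::-1] if n=='top' else s['frame'][90:340,80:400,::-1]
    cv2.imwrite(f'pics/end_{n}.png',cv2.resize(f,None,fx=1.95,fy=1.95,interpolation=cv2.INTER_CUBIC))
E
```

```text
time: 31.3
tool_pos: [0.5452, 0.2212, -0.0034]
tool_rot: [[-0.152, 0.988, 0.0], [0.988, 0.152, 0.0], [0.0, 0.0, -1.0]]
contact_force: [-0.4, 0.5, -0.4]
opening: 0.0143
finger_force: 0.0
time: 32.7
tool_pos: [0.5853, -0.0385, 0.0927]
tool_rot: [[-0.149, 0.989, 0.002], [0.989, 0.149, -0.001], [-0.001, 0.001, -1.0]]
contact_force: [0.2, 0.1, -0.3]
opening: 0.0143
finger_force: 0.0
tcp [ 0.5849 -0.0365  0.0926] F [0.3 0.7 0.2] 32.75
[305.6 166. ] 119 [0.5318 0.2407] tool [ 0.2821 -0.0109]
[325.  171.4] 71 [0.5903 0.2461] tool [0.2786 0.0477]
[(array([200.8, 214.7]), np.int32(78), array([0.5876, 0.2493])), (array([204.1, 233.1]), np.int32(79), array([0.5416, 0.2394])), (array([198.5, 250. ]), np.int32(81), array([0.4988, 0.2519]))]
in tray -0.0029676200252619933 -0.04455999586384254
in tray -0.014753416772480404 0.0009933244875134112
in tray -0.004026442724101736 0.04427174899402019
```

View pics/end_top.png

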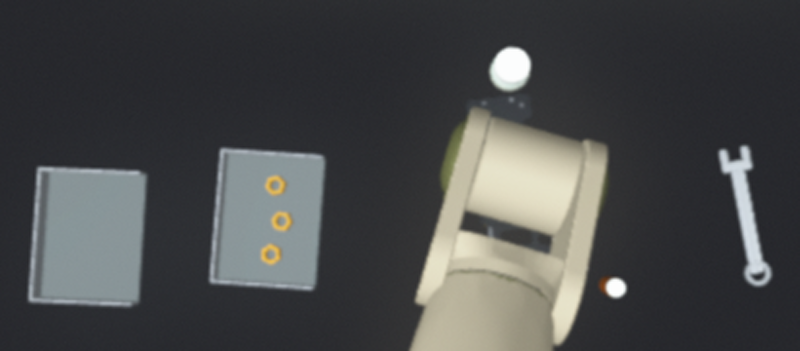

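View pics/end_scene.png

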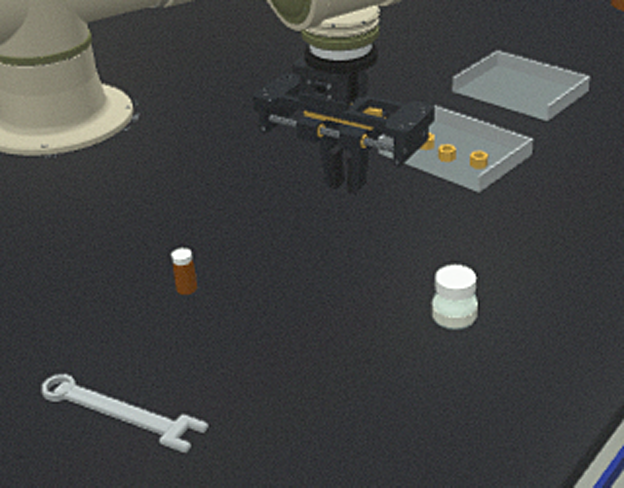

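The nearer tray holds all three nuts, at top-crop (275,185), (281,221) and (270,254). The vial (615,288), jar (511,67) and wrench (745,215) are unmoved, and the gripper is clear.

```bash
python3 -c 'from bench import order; print(order.job_done())'
```

```text
the job is handed in; nothing more can be done
None
```

All three nuts now lie wholly inside the tray nearest the robot's base, each about 50 mm or more in from the open side; the vial, jar and wrench are where they were, and I handed the job in at about 33 s of the 72 s allowed.

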